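Clear the code reader and show it the base of a spice jar

TASK

The blue measuring cup stands in the way in front of the code reader: hang it by its wire handle on the hook stand and let go of it. Then take the spice jar with the black lid out of the white tray and hold it up to the reader's tilted window, its base squarely facing the window, centred and about 10 cm away, without knocking the reader with it. Finish still holding the jar there in the air, and leave the shakers and everything else where they stand.

Things in the scene. Friction and masses are not known exactly. Their poses are not given: they have to be found in the camera images.
- cup: Open blue enamelled steel measuring cup upright in front of the reader, outer diameter 57, height 75 mm, 0.1 to 0.15 kg. Origin: centre of its underside, z up. Its handle, a loop of 6 mm wire on the +y side, lies in the cup's y-z plane; the hole in it runs along the cup's x and spans y = 29 to 63, z = 17 to 63 mm. Grip the body across x, clear of the handle.
- cup_loop (a point): The middle of the hole in the cup's handle, at (0, 45.5, 40) mm in the cup's frame.
- hook: Fixed dark steel stand: foot 100 mm across, post 16 mm thick, 170 mm high; origin: centre of the foot's underside. At 150 mm height an 8 mm bar runs 68 mm from the post's axis along the stand's -x (roughly to the robot), then turns up; the tip, 84 mm out, rises to 176 mm. Pass a handle over the tip, then down onto the bar; a released cup swings over some 60 degrees.
- hook_seat (a point): The spot on top of the hook's bar where a handle should rest: 40 mm in front of the post's axis (stand's -x), 154 mm above the worktop.
- reader_window: The glass window of the fixed grey and black code reader. Origin at the centre of the glass, 95 mm above the worktop; z axis = straight out of the window, leaning 0.45 rad from vertical towards the robot (reader yaw within 0.3 rad); window 42 mm (x, up the slope) by 50 mm (y).
- reader: The code reader as a whole: foot 95 x 85 mm, head about 78 mm wide, top about 112 mm high. Origin at the centre of its underside; the window faces its -x.
- spice_jar: Glass spice jar with a black lid, 41 mm diameter, 105 mm high, 0.08 to 0.15 kg, standing upright in one of the three compartments of the tray (any of them). Origin at the centre of its underside (the base to be shown), z along its axis towards the lid.
- tray: Fixed low white tray, 85 x 270 x 22 mm, walls and floor 4 mm thick, three compartments in a row along its y axis, 88 mm apart. Origin at the centre of its underside. The things in it are gripped most easily across the tray's x axis, away from their neighbours.
- salt_shaker: Salt shaker with white contents and grey top, 44 mm diameter, 90 mm high, upright in the tray; leave it. Origin under its centre.
- pepper_shaker: Shaker with grey contents and grey top, 44 mm diameter, 90 mm high, upright in the tray; leave it. Origin under its centre.
- sauce_bottle: Squeeze bottle of pale yellow sauce, 68 mm diameter, 200 mm high, at the back; leave it. Origin under its centre.
- deli_cup: Lidded plastic cup with pale contents, 72 mm diameter, 70 mm high, at the back right; leave it. Origin under its centre.
- ramekin: White ramekin, 67 mm diameter, 42 mm high, at the front left; leave it. Origin under its centre.
- tape_roll: Roll of tan tape lying flat, 103 mm across, 25 mm high, at the left; leave it. Origin under its centre.

How it is judged:
By the outcome, as a careful person would: the job done as asked, in the order asked, and still so for the second after the job is handed in, while the arm keeps its last pose, push and grip.
It also fails if it takes over 51 s, if anything falls off the work surface, if the arm or the gripper's body presses on something with over 40 N, if the wrist force passes 120 N, or if a joint passes its speed limit or range.

ROBOT

A 7-joint arm with a two-finger parallel gripper is mounted at the origin on a cart in front of the work surface, level with it; the furniture and walls round the work are solid. World frame = base frame: x ahead of the robot, y to its left, z up, the work surface at z = 0. Lengths are in m, angles in rad, forces in N, time in s.
With the tool pointing down it reaches from about 0.425 to 0.925 m from the base axis. Payload 6.8 kg.
Tool frame: the origin (TCP) lies at the very end of the fingers, on their centre line; the grasp point (between the pads) lies 19 mm behind it; z points along the fingers, y is the line along which they close (so a half turn about z gives the same grasp; the last joint's range is limited). The gripper opens to 85 mm and grips with 20 to 120 N. Pads are 22 mm wide; open, the fingers measure 114 mm over their backs; the gripper's body (76 mm by 85 mm) begins 54 mm behind the grasp point. The pads swing forward as they close: fully open they stand 13 mm farther back than shut.
Start: joints at [1.19, 0.477, 0.022, 1.555, -0.011, 1.109, -0.083], TCP at [0.182, -0.65, 0.231] pointing down, gripper open.
Joint ranges: [-2.96, 2.96], [-0.34, 2.1], [-1.41, 1.46], [0.24, 2.44], [-1.37, 4.51], [0.17, 1.92], [-2.96, 2.96]. Speed limits (rad/s): [2.39, 2.39, 3.14, 3.14, 3.14, 3.14, 3.14].

INTERFACE

Orientations are given as a unit quaternion [w, x, y, z].
In Python, from station import get_obs, read_camera, hand_in gives the robot as it stands.
- The arm moves only by the tool arm_command, never from a script. Its argument "commands" is one flat list of numbers, 7 for each row, row after row: the shift along the tool's x, y, z in m, then the turn, a rotation vector about the tool's x, y, z in degrees, then the opening, from 0 (shut) to 1 (fully open). In form: [tx, ty, tz, rx, ry, rz, fingers, tx, ty, tz, rx, ry, rz, fingers, ...]. A call has 1 to 8 rows; each row is the pose to reach, as a shift and turn from the pose commanded when the call began, along the tool's axes at that moment; what a row does not reach only later rows make up. A row lasts 1/10 s, in which the tool goes at most 50 mm and 8.59 degrees, less where a joint would pass 70% of its speed; a pose out of reach is approached as far as the arm can. A call with a gripper value outside its range is refused whole. The fingers move at their own pace and stop on an object; "force" is the grip in N (left out, the last holds). Time passes only in rows, so rows that repeat a pose let the fingers close. It gives the time, the measured TCP pose, the force, the opening and the grip force at its end, in the units of the state.
- get_obs(): the state, without advancing time (a new reading comes with each control period).
- read_camera(name): name is "scene" or "top" or "wrist"; returns a dict with "img" (384x512x3 uint8, red, green, blue), "camera_matrix" (3x3 intrinsics, pixels), "pose" (4x4, takes a point from camera to world coordinates). Camera axes: x right, y down, z forward; pixel columns grow to the right and rows downward; lengths in m; the calibration is good to about 2 mm. The wrist camera is an equidistant fisheye: a pixel r from the principal point sees the ray r / f radians off the axis. A picture is of the moment at which its call begins. There is no depth.
- hand_in(): hands the job in; it is judged then, once.
The state is a dict: "t": time; "q": joint angles; "joint_vel": joint speeds; "joint_torque": joint torques, N m; "eef_pos": TCP position; "tool_rot": TCP orientation; "contact_force": force on the tool from outside, world axes, zero at the start; "torque": the same for the moment, N m; "gripper_width": opening from 0.0 (shut) to 1.0 (fully open); "grasp_force": force on a finger pad.
Only numpy, scipy, OpenCV 4.12 (cv2) and the standard library are available. Lean on these libraries where they do the work, as an engineer would, in place of code of your own. Each camera call takes 0.05 s, during which the arm holds its last target. There are 200 camera calls.

## Working session

There is one attempt and no reset: what is moved stays moved. The work goes in short steps, Python scripts to look and compute and a tool call to move; the robot and the scene stay as the last step left them, time stands still between calls to the robot, and variables do not carry over. Pictures are saved under pics/ and viewed, at most 10 in all, crops included, and the job is handed in when it is done.

Besides the shell and the picture viewer there is one more tool, called after "Request:" by a JSON object that holds its "op" and its "data", one argument or row to a line. arm_command: Moves the arm, as the interface text tells. Its arguments: {"type":"object","properties":{"commands":{"type":"array","items":{"type":"number"}},"force":{"type":"number"}},"required":["commands"]}

```bash
ls; mkdir -p pics
python3 - <<'E'
from station import get_obs, read_camera
import cv2,pickle,numpy as np
np.set_printoptions(precision=4,suppress=True)
o=get_obs();print({k:np.round(v,3) for k,v in o.items()})
d={}
for n in("scene","top"):
    d[n]=read_camera(n);cv2.imwrite(f"pics/{n}0.png",d[n]["img"][:,:,::-1]);print(d[n]["camera_matrix"],d[n]["pose"])
pickle.dump(d,open("v0.pkl","wb"))
E
```

```text
pics
{'t': np.float64(0.0), 'q': array([ 1.19 ,  0.478,  0.022,  1.556, -0.011,  1.109, -0.083]), 'joint_vel': array([ 0.001, -0.   , -0.   ,  0.001,  0.   ,  0.002, -0.002]), 'joint_torque': array([  0.001, -59.645,   1.608, -28.12 ,   0.012,   0.009,  -0.   ]), 'eef_pos': array([ 0.182, -0.649,  0.23 ]), 'tool_rot': array([-0.001,  0.991,  0.136, -0.   ]), 'contact_force': array([-0.548, -0.548, -0.304]), 'torque': array([-0.038,  0.04 , -0.035]), 'grasp_force': np.float64(0.0), 'gripper_width': np.float64(1.002)}
[[452.9578   0.     249.4218]
 [  0.     452.9578 189.1477]
 [  0.       0.       1.    ]] [[ 0.8815 -0.3588  0.307   0.131 ]
 [-0.4722 -0.6745  0.5675 -0.7469]
 [ 0.0035 -0.6452 -0.764   1.1667]
 [ 0.      0.      0.      1.    ]]
[[453.5121   0.     256.9843]
 [  0.     453.5121 189.0732]
 [  0.       0.       1.    ]] [[ 0.0157 -0.9839  0.1781  0.2289]
 [-0.9999 -0.0165 -0.0031  0.0153]
 [ 0.006  -0.1781 -0.984   1.8526]
 [ 0.      0.      0.      1.    ]]
```

Run:
```python
import cv2
a=cv2.imread("pics/scene0.png");cv2.imwrite("pics/scene0b.png",cv2.resize(a,(800,600),interpolation=cv2.INTER_CUBIC))
a=cv2.imread("pics/top0.png");cv2.imwrite("pics/top0b.png",cv2.resize(a,(800,600),interpolation=cv2.INTER_CUBIC))
```

```text
(no output)
```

View pics/scene0b.png

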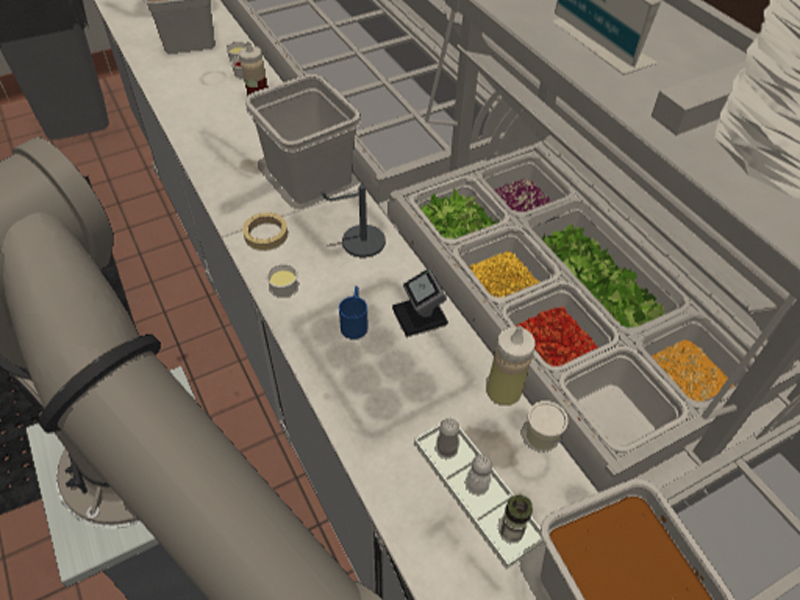

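View pics/top0b.png

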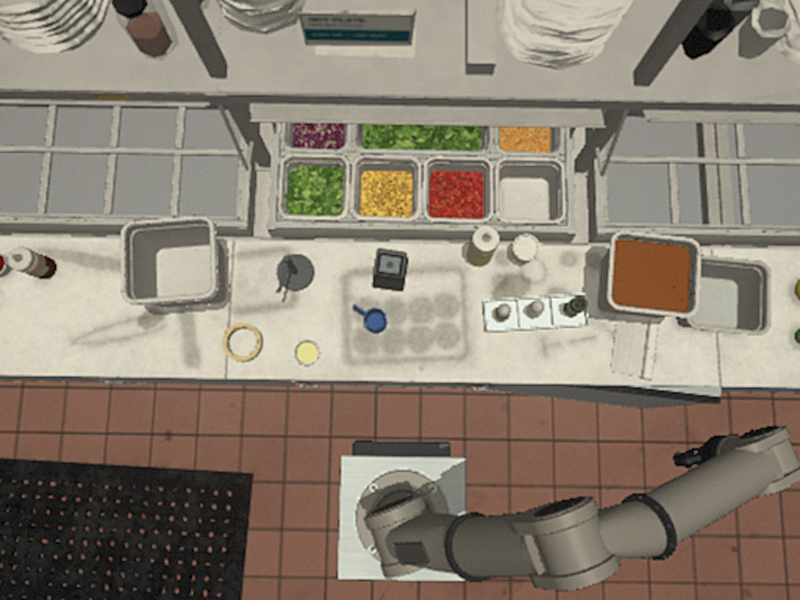

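The scene view shows the blue cup (353,318), hook stand (362,240), reader (422,300) and tray with the jar at its right end (516,518). In the top view the cup is at (375,320) with its handle up-left, the hook foot at (295,272), the reader at (390,268), and the jar at (573,305).

```bash
cat > h.py <<'E'
import numpy as np,cv2,pickle
from scipy.spatial.transform import Rotation as R
np.set_printoptions(precision=4,suppress=True)
def ray(c,uv,fish=False):
    K=c["camera_matrix"];x=(uv[0]-K[0,2])/K[0,0];y=(uv[1]-K[1,2])/K[1,1]
    if fish:
        r=np.hypot(x,y)+1e-12;d=np.array([np.sin(r)*x/r,np.sin(r)*y/r,np.cos(r)])
    else: d=np.array([x,y,1.]);d/=np.linalg.norm(d)
    return c["pose"][:3,3],c["pose"][:3,:3]@d
def plane(c,uv,z,fish=False):
    o,d=ray(c,uv,fish);return o+d*(z-o[2])/d[2]
def tri(rays):
    A=np.zeros((3,3));b=np.zeros(3)
    for o,d in rays:
        P=np.eye(3)-np.outer(d,d);A+=P;b+=P@o
    p=np.linalg.solve(A,b);return p,[np.linalg.norm((np.eye(3)-np.outer(d,d))@(p-o)) for o,d in rays]
def proj(c,p,fish=False):
    K=c["camera_matrix"];T=c["pose"];q=T[:3,:3].T@(np.asarray(p)-T[:3,3])
    if fish:
        r=np.hypot(q[0],q[1]);th=np.arctan2(r,q[2]);return K[:2,2]+K[0,0]*th*q[:2]/(r+1e-12)
    return K[:2,2]+K[0,0]*q[:2]/q[2]
def toolR(o):
    w,x,y,z=o["tool_rot"];return R.from_quat([x,y,z,w])
def rel(o,p,Rt):
    """shift (mm) and rotvec (deg) in current tool axes to reach pose p,Rt"""
    R0=toolR(o);return R0.inv().apply(np.asarray(p)-o["eef_pos"])*1000,(R0.inv()*Rt).as_rotvec(degrees=True)
def blobs(m,minA=20):
    n,l,s,c=cv2.connectedComponentsWithStats(m.astype(np.uint8));return [(s[i,4],c[i],s[i,:4]) for i in range(1,n) if s[i,4]>=minA]
E
python3 - <<'E'
from h import *
from station import *
d=pickle.load(open("v0.pkl","rb"))
w=read_camera("wrist");o=get_obs();T=np.eye(4);T[:3,:3]=toolR(o).as_matrix();T[:3,3]=o["eef_pos"]
print("wrist in tool",np.linalg.inv(T)@w["pose"],w["camera_matrix"])
for n in("top","scene"):
    im=d[n]["img"];h=cv2.cvtColor(im,cv2.COLOR_RGB2HSV)
    b=(h[...,0]>100)&(h[...,0]<125)&(h[...,1]>120)
    print(n,"blue",[x for x in blobs(b,25)])
    dk=im.max(2)<75
    print(n,"dark",[x for x in blobs(dk,25) if 100<x[1][0]<400 and 100<x[1][1]<360])
t=d["top"]
for nm,uv,z in [("cup",(240,205),.075),("hookfoot",(189,174),.01),("reader",(249.5,170),.095),("jar",(368,195),.105),("trayc",(342.5,201),.02),("trayL",(310,201),.02),("trayR",(375,201),.02),("salt?",(322,199),.09),("sauce",(309,150),.2)]:
    print(nm,plane(t,uv,z))
E
```

```text
wrist in tool [[ 0.0001 -0.9597 -0.2809  0.0717]
 [ 1.      0.0004 -0.0008 -0.0005]
 [ 0.0009 -0.2809  0.9597 -0.1431]
 [ 0.      0.      0.      1.    ]] [[297.3186   0.     258.8904]
 [  0.     297.3186 191.3552]
 [  0.       0.       1.    ]]
top blue [(np.int32(104), array([240.1635, 205.6635]), array([234, 201,  13,  11], dtype=int32))]
top dark [(np.int32(246), array([248.4919, 176.7236]), array([239, 162,  20,  24], dtype=int32)), (np.int32(49), array([185.7551, 172.2041]), array([182, 166,   9,  18], dtype=int32)), (np.int32(31), array([371.2258, 193.6774]), array([368, 191,   7,   6], dtype=int32)), (np.int32(39), array([292.3333, 245.3846]), array([274, 245,  37,   3], dtype=int32)), (np.int32(534), array([255.8521, 286.8764]), array([226, 282,  62,  10], dtype=int32)), (np.int32(261), array([251.6092, 319.7126]), array([234, 312,  38,  20], dtype=int32)), (np.int32(1107), array([308.5547, 336.6829]), array([250, 318, 129,  55], dtype=int32)), (np.int32(95), array([348.8105, 359.6105]), array([342, 342,  22,  28], dtype=int32)), (np.int32(269), array([262.7472, 353.6803]), 
[... 953 characters left out ...]
array([160.5818, 246.1455]), array([148, 220,  26,  53], dtype=int32)), (np.int32(103), array([196.534 , 321.8835]), array([176, 278,  40,  82], dtype=int32)), (np.int32(42), array([370.0714, 296.8095]), array([359, 282,  23,  30], dtype=int32)), (np.int32(228), array([331.4605, 326.1404]), array([323, 317,  17,  19], dtype=int32)), (np.int32(37), array([325.5405, 337.8108]), array([320, 332,  16,  11], dtype=int32))]
cup [0.4855 0.0759 0.075 ]
hookfoot [0.6213 0.2926 0.01  ]
reader [0.6235 0.0407 0.095 ]
jar [ 0.529  -0.4249  0.105 ]
trayc [ 0.5169 -0.3411  0.02  ]
trayL [ 0.5147 -0.2081  0.02  ]
trayR [ 0.5191 -0.4743  0.02  ]
salt? [ 0.5125 -0.2469  0.09  ]
sauce [ 0.6808 -0.1834  0.2   ]
```

```bash
cat >> h.py <<'E'
def yawR(deg):
    """tool pointing down, tool y at this world angle"""
    a=np.radians(deg);y=np.array([np.cos(a),np.sin(a),0]);z=np.array([0,0,-1.]);return R.from_matrix(np.c_[np.cross(y,z),y,z])
E
python3 - <<'E'
from h import *
from station import *
o=get_obs()
print(*rel(o,[.44,-.38,.33],yawR(-40)))
E
```

```text
[ 321.325  -190.1741  -99.2277] [ -0.082   -0.0193 -34.3666]
```

Request:
{"op": "arm_command", "data": {
  "commands": [0.02,-0.012,-0.045,0,0,-4,1,0.06,-0.036,-0.07,0,0,-8,1,0.105,-0.062,-0.085,0,0,-13,1,0.148,-0.088,-0.1,0,0,-18,1,0.192,-0.114,-0.1,0,0,-23,1,0.235,-0.139,-0.1,0,0,-28,1,0.278,-0.165,-0.1,0,0,-34,1,0.32,-0.19,-0.1,0,0,-34,1]
}}

```text
t: 0.95
eef_pos: [0.4332, -0.3861, 0.3313]
tool_rot: [0.0, 0.907, 0.421, -0.0]
contact_force: [0.6, -0.8, -0.6]
gripper_width: 0.999
grasp_force: 0.0
```

Run:
```python
from h import *
from station import *
w=read_camera("wrist");o=get_obs();pickle.dump(w,open("w1.pkl","wb"))
cv2.imwrite("pics/w1.png",w["img"][:,:,::-1])
print(*rel(o,[.47,.08,.33],yawR(-30)))
```

```text
[ 370.8105 -269.152     3.6481] [ 0.0509 -0.3521 -9.639 ]
```

View pics/w1.png

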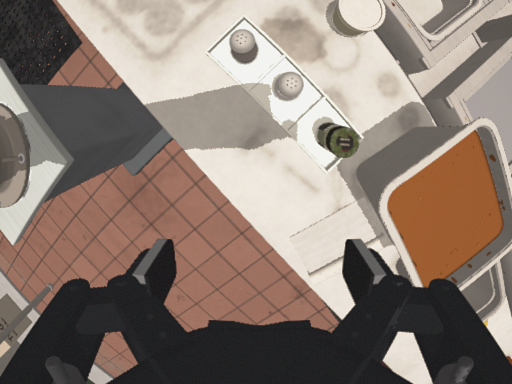

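The wrist view shows the jar lid at (343,143) and the tray's corners at (246,17), (207,50), (362,137) and (329,170).

Request:
{"op": "arm_command", "data": {
  "commands": [0.04,-0.029,0,0,0,-1,1,0.08,-0.058,0,0,0,-2,1,0.12,-0.087,0,0,0,-3,1,0.16,-0.116,0,0,0,-4,1,0.2,-0.145,0,0,0,-5,1,0.24,-0.174,0,0,0,-6,1,0.28,-0.203,0,0,0,-7,1,0.32,-0.232,0,0,0,-9,1]
}}

```text
t: 1.8
eef_pos: [0.4624, 0.0079, 0.3314]
tool_rot: [0.0, 0.872, 0.49, 0.0]
contact_force: [2.3, -0.4, 0.6]
gripper_width: 0.998
grasp_force: 0.0
```

Run:
```python
from h import *
from station import *
w=read_camera("wrist");o=get_obs();pickle.dump(w,open("w2.pkl","wb"))
cv2.imwrite("pics/w2.png",w["img"][:,:,::-1])
print(o["eef_pos"],*rel(o,[.47,.08,.33],yawR(-30)))
a=pickle.load(open("w1.pkl","rb"))
for n,uv,z in [("jar",(343,143),.105),("c1",(246,17),.022),("c2",(207,50),.022),("c3",(362,137),.022),("c4",(329,170),.022)]: print(n,plane(a,uv,z,True))
t=pickle.load(open("v0.pkl","rb"))["scene"]
print(tri([ray(a,(343,143),True),ray(t,(516*.64,501*.64))]))
```

```text
[0.4625 0.0174 0.3319] [ 57.6898 -25.3968   2.1649] [-0.0344 -0.2388 -0.6044]
jar [ 0.5334 -0.4336  0.105 ]
c1 [ 0.5556 -0.2105  0.022 ]
c2 [ 0.4775 -0.2119  0.022 ]
c3 [ 0.5764 -0.4688  0.022 ]
c4 [ 0.5015 -0.4767  0.022 ]
(array([ 0.5303, -0.4298,  0.1166]), [np.float64(0.001516815409605723), np.float64(0.0015168154096057006)])
```

View pics/w2.png

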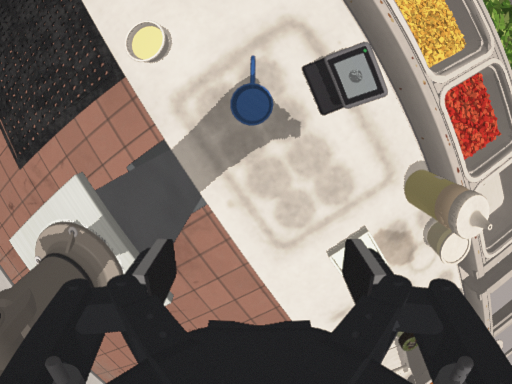

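The wrist view shows the cup rim at (252,104), its handle end at (253,57), and the reader window at (356,76). The hook is not in view yet.

Request:
{"op": "arm_command", "data": {
  "commands": [0.04,-0.02,0.0,0,0,0,1,0.07,-0.035,0.0,0,0,0,1,0.09,-0.035,0.0,0,0,0,1,0.09,-0.035,0.0,0,0,0,1]
}}

```text
t: 2.25
eef_pos: [0.4801, 0.1039, 0.3312]
tool_rot: [-0.001, 0.871, 0.491, 0.0]
contact_force: [-0.9, -0.1, -0.0]
gripper_width: 1.0
grasp_force: 0.0
```

Run:
```python
from h import *
from station import *
w=read_camera("wrist");o=get_obs();pickle.dump(w,open("w3.pkl","wb"))
cv2.imwrite("pics/w3.png",cv2.resize(w["img"][:280,:,::-1],(800,438),interpolation=cv2.INTER_CUBIC))
print(o["eef_pos"])
w2=pickle.load(open("w2.pkl","rb"))
C=[]
for n,c in (("w2",w2),("w3",w)):
    h=cv2.cvtColor(c["img"],cv2.COLOR_RGB2HSV)
    b=((h[...,0]>100)&(h[...,0]<125)&(h[...,1]>110)).astype(np.uint8)
    op=cv2.morphologyEx(b,cv2.MORPH_OPEN,np.ones((9,9),np.uint8))
    x=max(blobs(op),key=lambda x:x[0]); C.append(x[1]); print(n,x)
    hd=b&~cv2.dilate(op,np.ones((5,5),np.uint8)); hh=[y for y in blobs(hd,8)]; print("handle",hh)
    ys,xs=np.nonzero(hd); 
    for y in hh: print(plane(c,y[1],.066,True), plane(c,x[1],.07,True))
```

```text
[0.4798 0.1019 0.331 ]
w2 (np.int32(1339), array([251.2808, 103.8551]), array([231,  84,  41,  41], dtype=int32))
handle [(np.int32(91), array([252.3846,  68.7912]), array([251,  56,   4,  26], dtype=int32))]
[0.5195 0.1189 0.066 ] [0.4931 0.0782 0.07  ]
w3 (np.int32(1375), array([276.4262, 168.4342]), array([258, 147,  39,  43], dtype=int32))
handle [(np.int32(114), array([277.0789, 132.9035]), array([275, 121,   6,  24], dtype=int32))]
[0.5199 0.1225 0.066 ] [0.494  0.0807 0.07  ]
```

View pics/w3.png

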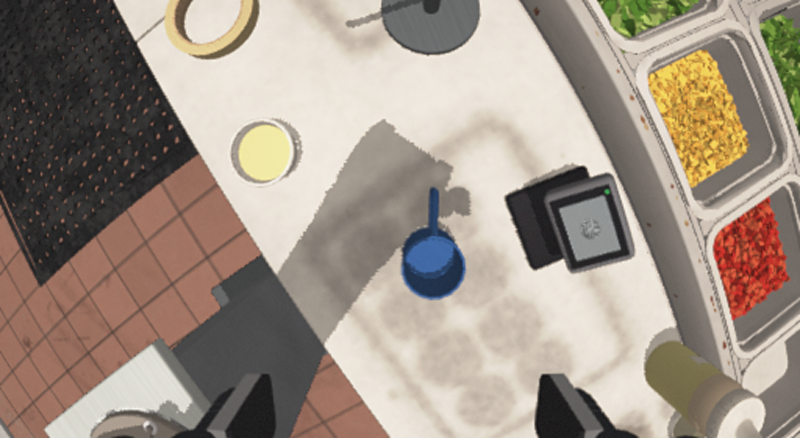

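The cup rim is at (433,260) and the window at (590,230) in this enlarged view. The hook foot is cut off at the top (432,10).

Request:
{"op": "arm_command", "data": {
  "commands": [0.04,0.0,0.0,0,0,6,1,0.08,0.0,0.0,0,0,12,1,0.1,0.0,0.0,0,0,18,1,0.1,0.0,0.0,0,0,20,1,0.1,0.0,0.0,0,0,20,1]
}}

```text
t: 2.8
eef_pos: [0.5319, 0.1854, 0.3307]
tool_rot: [0.0, 0.944, 0.33, -0.001]
contact_force: [0.1, 0.7, 0.9]
gripper_width: 1.007
grasp_force: 0.0
```

Run:
```python
from h import *
from station import *
w=read_camera("wrist");o=get_obs();pickle.dump(w,open("w4.pkl","wb"))
cv2.imwrite("pics/w4.png",cv2.resize(w["img"][:240,:,::-1],(800,375),interpolation=cv2.INTER_CUBIC))
w2=pickle.load(open("w2.pkl","rb"));w3=pickle.load(open("w3.pkl","rb"))
# rim in w2 and w3, via cups far edge/extent
for c,b in((w2,(231,84,41,41)),(w3,(258,147,39,43))):
    L=plane(c,(b[0],b[1]+b[3]/2),.075,True);Rr=plane(c,(b[0]+b[2],b[1]+b[3]/2),.075,True);B=plane(c,(b[0]+b[2]/2,b[1]+b[3]),.075,True)
    x=np.array([.52,.855,0]);print("width",np.linalg.norm(L-Rr),"mid",(L+Rr)/2,"from far edge",B+x*.0285)
print("tri far edge",tri([ray(w2,(251.5,125),True),ray(w3,(277.5,190),True)]))
print(o["eef_pos"],o["tool_rot"],o["q"])
```

```text
width 0.05444045560552462 mid [0.493  0.0774 0.075 ] from far edge [0.4933 0.0781 0.075 ]
width 0.05376617245283866 mid [0.4957 0.0809 0.075 ] from far edge [0.4949 0.0787 0.075 ]
tri far edge (array([0.479 , 0.0534, 0.0713]), [np.float64(0.0007143377847289365), np.float64(0.0007143377847288373)])
[0.5319 0.185  0.3308] [ 0.0004  0.9438  0.3304 -0.0006] [ 0.0758  0.2757 -0.6404  1.665   0.1723  1.2593 -1.4972]
```

View pics/w4.png

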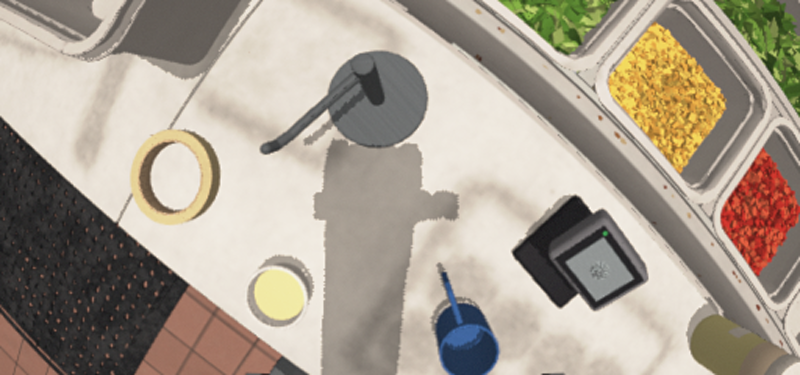

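The view shows the hook foot centre at (379,98), post top (364,64) and bar tip (266,149) in the enlarged picture, with the window at (598,268).

Run:
```python
from h import *
w=pickle.load(open("w4.pkl","rb"));d=pickle.load(open("v0.pkl","rb"))
f=.64
foot=plane(w,(379*f,98*f),.008,True);post=plane(w,(363.5*f,64*f),.17,True);tip=plane(w,(266*f,149*f),.174,True)
print("foot",foot,"post",post,"tip",tip,"len",np.linalg.norm(tip[:2]-post[:2]),"ang",np.degrees(np.arctan2(*(tip-post)[1::-1])))
s=d["scene"]
# scene height checks: post top (362,187)*.64, tip approx (325,196)*.64
print("post tri",tri([ray(w,(363.5*f,64*f),True),ray(s,(362*f,187*f))]))
print("tip tri",tri([ray(w,(266*f,149*f),True),ray(s,(324*f,195*f))]))
# window corners: grey-blue glass mask in w3,w4
for n in("w3","w4"):
    c=pickle.load(open(n+".pkl","rb"));im=c["img"].astype(int)
    cx,cy=((590*f,230*f) if n=="w3" else (598*f,268*f))
    g=(im.max(2)>105)&(im.max(2)<205)&(im[...,2]>=im[...,0]+3)
    g[:, :int(cx-35)]=0;g[:,int(cx+35):]=0;g[:int(cy-35)]=0;g[int(cy+35):]=0
    b=max(blobs(g),key=lambda x:x[0]);print(n,b)
    m=cv2.morphologyEx(g.astype(np.uint8),cv2.MORPH_CLOSE,np.ones((9,9),np.uint8))
    ct=max(cv2.findContours(m,cv2.RETR_EXTERNAL,cv2.CHAIN_APPROX_NONE)[0],key=cv2.contourArea)
    bx=cv2.boxPoints(cv2.minAreaRect(ct));ap=cv2.approxPolyDP(cv2.convexHull(ct),5,True)[:,0]
    print(bx.tolist(),ap.tolist())
s=np.hstack([cv2.resize(d["scene"]["img"][90:220,190:300,::-1],None,fx=3.5,fy=3.5,interpolation=cv2.INTER_CUBIC),cv2.resize(w["img"][110:240,300:430,::-1],None,fx=3,fy=3.5,interpolation=cv2.INTER_CUBIC)])
cv2.imwrite("pics/crop.png",s);print(s.shape)
```

```text
foot [0.6263 0.2935 0.008 ] post [0.625 0.294 0.17 ] tip [0.5426 0.3102 0.174 ] len 0.08403272306350451 ang 168.8418487912639
post tri (array([0.6262, 0.2959, 0.1608]), [np.float64(8.693204172936043e-05), np.float64(8.693204172953003e-05)])
tip tri (array([0.5424, 0.3123, 0.161 ]), [np.float64(0.002165168707461796), np.float64(0.002165168707461816)])
w3 (np.int32(265), array([384.1774, 136.4642]), array([370, 125,  26,  32], dtype=int32))
[[357.1509704589844, 129.52828979492188], [388.8490905761719, 120.47168731689453], [399.4528503417969, 157.58489990234375], [367.7547302246094, 166.64151000976562]] [[389, 121], [396, 158], [369, 165], [359, 133]]
w4 (np.int32(27), array([383.1111, 169.6667]), array([378, 166,  11,   9], dtype=int32))
[[360.26470947265625, 163.44119262695312], [387.4705810546875, 147.11767578125], [405.64703369140625, 177.41180419921875], [378.441162109375, 193.73532104492188]] [[388, 148], [403, 179], [382, 191], [365, 165]]
(455, 775, 3)
```

View pics/crop.png

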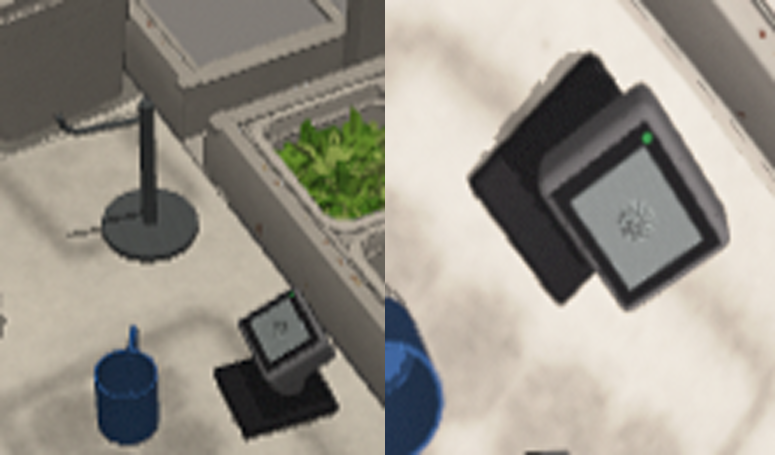

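The crop shows post top (148,98) and bar tip (62,122) in the left part. The glass corners are (251,328), (294,299), (312,337), (268,367) on the left and (570,198), (642,144), (706,238), (630,290) on the right.

Run:
```python
from h import *
w=pickle.load(open("w4.pkl","rb"));d=pickle.load(open("v0.pkl","rb"));s=d["scene"]
f=.64
S=lambda x,y:(190+x/3.5-.4,90+y/3.5-.4); W=lambda x,y:(300+(x-385)/3-.4,110+y/3.5-.4)
print("post",tri([ray(w,(363.5*f,64*f),True),ray(s,S(148,98))]))
print("tip",tri([ray(w,(266*f,149*f),True),ray(s,S(62,121))]))
P=[]
for a,b in zip([(251,328),(294,299),(312,337),(268,367)],[(570,198),(642,144),(706,238),(630,290)]):
    p,e=tri([ray(w,W(*b),True),ray(s,S(*a))]);P.append(p);print(p,e)
P=np.array(P);print("centre",P.mean(0),"edges",np.linalg.norm(P-np.roll(P,-1,0),axis=1))
n=np.cross(P[2]-P[0],P[3]-P[1]);n/=np.linalg.norm(n);n*=np.sign(n[2]);print("n",n,"tilt",np.arccos(n[2]),"dir",np.degrees(np.arctan2(n[1],n[0])))
# wrist corners on plane of known height via w4: horizontal edges (y-dir)
c=plane(w,W(638,218),.095,True);print("centre@95",c)
for i,j in((0,1),(3,2)): # which edges are along y?
    pass
# iterate with the assumed tilted plane, yaw from edge directions
for yaw in np.radians([-25,-20,-15,-10,-5,0,5,10]):
    nn=np.array([-np.sin(.45)*np.cos(yaw),-np.sin(.45)*np.sin(yaw),np.cos(.45)])
    Q=[]
    for b in [(570,198),(642,144),(706,238),(630,290)]:
        o,r=ray(w,W(*b),True);Q.append(o+r*((c-o)@nn)/(r@nn))
    Q=np.array(Q);yd=np.array([-np.sin(yaw),np.cos(yaw),0])
    e=[Q[1]-Q[0],Q[2]-Q[1],Q[3]-Q[2],Q[0]-Q[3]]
    print(np.degrees(yaw),[round(float(np.degrees(np.arccos(abs(v@yd)/np.linalg.norm(v)))),1) for v in e],[round(float(np.linalg.norm(v)*1000)) for v in e])
# tool rel for cup grasp is found from current pose
from station import get_obs
o=get_obs();print(*rel(o,[.494,.079,.16],yawR(-32.4)))
print(*rel(o,[.494,.079,.034],yawR(-32.4)))
```

```text
post (array([0.6254, 0.2932, 0.1721]), [np.float64(0.0006604581440533235), np.float64(0.0006604581440535165)])
tip (array([0.5426, 0.3117, 0.164 ]), [np.float64(0.001813095487119659), np.float64(0.0018130954871198278)])
[0.6155 0.0675 0.0752] [np.float64(0.0008736375909920479), np.float64(0.0008736375909919832)]
[0.6546 0.0631 0.0975] [np.float64(0.0014080918664251757), np.float64(0.0014080918664249864)]
[0.6466 0.0134 0.1016] [np.float64(0.0010036841318781054), np.float64(0.0010036841318783307)]
[0.6061 0.0175 0.0787] [np.float64(0.0020570219523470667), np.float64(0.0020570219523469873)]
centre [0.6307 0.0404 0.0882] edges [0.0452 0.0506 0.0466 0.051 ]
n [-0.4763  0.1494  0.8665] tilt 0.5227020621018111 dir 162.58380249483795
centre@95 [0.631  0.0434 0.095 ]
-25.0 [75.0, 19.5, 75.1, 16.9] [41, 49, 44, 49]
-20.0 [79.4, 14.6, 79.4, 11.7] [41, 50, 44, 50]
-14.999999999999998 [83.8, 9.6, 83.8, 6.5] [41, 51, 44, 51]
-10.0 [88.3, 4.6, 88.2, 1.3] [41, 51, 44, 51]
-5.0 [87.2, 0.5, 87.3, 3.9] [41, 52, 44, 52]
0.0 [82.6, 5.5, 82.6, 9.1] [41, 54, 44, 54]
5.0 [78.0, 10.5, 77.9, 14.3] [41, 55, 44, 55]
10.0 [73.1, 15.5, 73.0, 19.5] [40, 56, 44, 56]
[-95.4971  59.1564 170.9996] [  0.0085   0.0831 -19.0161]
[-95.3207  59.108  296.9994] [  0.0085   0.0831 -19.0161]
```

Request:
{"op": "arm_command", "data": {
  "commands": [-0.032,0.02,0.03,0,0,-7,1,-0.064,0.04,0.06,0,0,-14,1,-0.095,0.059,0.09,0,0,-19,1,-0.095,0.059,0.14,0,0,-19,1,-0.095,0.059,0.18,0,0,-19,1,-0.095,0.059,0.225,0,0,-19,1,-0.095,0.059,0.265,0,0,-19,1,-0.095,0.059,0.28,0,0,-19,1]
}}

```text
t: 3.65
eef_pos: [0.4919, 0.0789, 0.0483]
tool_rot: [-0.0, 0.876, 0.482, -0.003]
contact_force: [-0.9, -0.1, 0.3]
gripper_width: 0.995
grasp_force: 0.0
```

Run:
```python
from h import *
from station import *
w=read_camera("wrist");o=get_obs();pickle.dump(w,open("w5.pkl","wb"))
h=cv2.cvtColor(w["img"],cv2.COLOR_RGB2HSV)
b=((h[...,0]>100)&(h[...,0]<125)&(h[...,1]>110)).astype(np.uint8)
x=blobs(b,50);print(x)
print(o["eef_pos"],o["contact_force"],*rel(o,[.494,.079,.032],yawR(-32.4)))
# handle tip region: highest rows
ys,xs=np.nonzero(b);k=ys<ys.min()+4;print("handle top px",xs[k].mean(),ys.min())
hp=plane(w,(xs[k].mean(),ys.min()+2),.06,True);print(hp,np.degrees(np.arctan2(hp[1]-.079,hp[0]-.494)))
print("proj rim pts",[proj(w,(.494+a*.8443*.0285,.079-a*.5358*.0285,.075),True) for a in(-1,1)])
```

```text
[(np.int32(13827), array([262.2989, 245.4008]), array([201, 113, 123, 206], dtype=int32))]
[0.4918 0.0793 0.0479] [-1.1943  0.186  -1.9021] [ 0.9727  2.062  15.864 ] [-0.2394  0.2646 -0.0099]
handle top px 262.88 113
[0.5299 0.1358 0.06  ] 57.69053942922692
proj rim pts [array([200.7877, 268.2453]), array([324.6816, 268.2179])]
```

Request:
{"op": "arm_command", "data": {
  "commands": [0.001,0.002,0.016,0,0,0,1,0.001,0.002,0.016,0,0,0,0.6,0.001,0.002,0.016,0,0,0,0.4,0.001,0.002,0.016,0,0,0,0.4,0.001,0.002,0.016,0,0,0,0.4,0.001,0.002,0.016,0,0,0,0.4],
  "force": 40
}}

```text
t: 4.3
eef_pos: [0.4976, 0.0814, 0.0366]
tool_rot: [0.001, 0.876, 0.482, 0.001]
contact_force: [-1.1, -0.3, 7.1]
gripper_width: 0.652
grasp_force: 43.3
```

Request:
{"op": "arm_command", "data": {
  "commands": [0,0,-0.02,0,0,0,0.4,0,0,-0.05,0,0,0,0.4,0,0,-0.09,0,0,0,0.4,0,0,-0.12,0,0,0,0.4,0,0,-0.14,0,0,0,0.4,0,0,-0.14,0,0,0,0.4]
}}

```text
t: 4.9
eef_pos: [0.4985, 0.0816, 0.1784]
tool_rot: [0.001, 0.876, 0.482, 0.003]
contact_force: [0.7, 0.3, -1.3]
gripper_width: 0.654
grasp_force: 43.3
```

Run:
```python
from h import *
from station import *
w=read_camera("wrist");o=get_obs();pickle.dump(w,open("w6.pkl","wb"))
h=cv2.cvtColor(w["img"],cv2.COLOR_RGB2HSV)
b=((h[...,0]>100)&(h[...,0]<125)&(h[...,1]>110)).astype(np.uint8)
print(blobs(b,50));print({k:np.round(o[k],4) for k in("eef_pos","tool_rot","contact_force","gripper_width")})
ys,xs=np.nonzero(b);k=ys<ys.min()+4;print("handle top px",xs[k].mean(),ys.min())
# handle end in tool frame, assume height z_tool: cup z .066 -> tool z = -(0.066-0.0366)
o_,d=ray(w,(xs[k].mean(),ys.min()+1),True);R0=toolR(o);p=R0.inv().apply(o_-o["eef_pos"]);q=R0.inv().apply(d)
for hz in (.066,.06,.04):
    t=(-(hz-.0366)-p[2])/q[2];print(hz,p+q*t)
for x,y in(("start",(.5041,.2709)),("seat",(.5777,.2566))): print(x,*rel(o,[*y,.175],yawR(-11)))
cv2.imwrite("pics/w6.png",w["img"][:,:,::-1])
```

```text
[(np.int32(14414), array([258.7722, 257.5042]), array([193, 123, 132, 202], dtype=int32))]
{'eef_pos': array([0.4975, 0.0811, 0.1766]), 'tool_rot': array([0.0009, 0.8763, 0.4818, 0.0014]), 'contact_force': array([ 0.7514,  0.0568, -2.641 ]), 'gripper_width': np.float64(0.6544)}
handle top px 258.5 123
0.066 [ 0.0662  0.0003 -0.0294]
0.06 [ 0.0659  0.0003 -0.0234]
0.04 [ 0.0648  0.0003 -0.0034]
start [163.8445 -96.0988   1.5636] [  0.1803  -0.0636 -21.3927]
seat [191.1984 -26.2908   1.8094] [  0.1803  -0.0636 -21.3927]
```

View pics/w6.png

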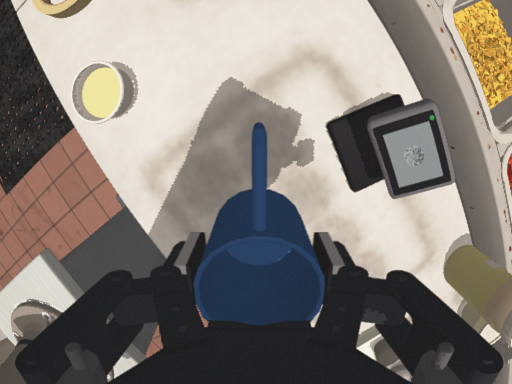

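The cup is held square, its handle end at (259,123). The reader stands clear at (415,150).

Request:
{"op": "arm_command", "data": {
  "commands": [0.03,-0.018,0,0,0,-5,0.4,0.065,-0.038,0,0,0,-10,0.4,0.1,-0.058,0,0,0,-16,0.4,0.135,-0.078,0.005,0,0,-21,0.4,0.155,-0.09,0.01,0,0,-21.4,0.4,0.168,-0.098,0.017,0,0,-21.4,0.4,0.168,-0.098,0.017,0,0,-21.4,0.4,0.168,-0.098,0.017,0,0,-21.4,0.4]
}}

```text
t: 5.75
eef_pos: [0.5031, 0.2747, 0.1569]
tool_rot: [-0.0, 0.771, 0.637, -0.001]
contact_force: [-0.3, 0.6, -1.2]
gripper_width: 0.65
grasp_force: 43.2
```

Run:
```python
from h import *
from station import *
w=read_camera("wrist");o=get_obs();pickle.dump(w,open("w7.pkl","wb"));s=read_camera("scene");pickle.dump(s,open("s7.pkl","wb"))
print({k:np.round(o[k],4) for k in("eef_pos","tool_rot","contact_force","gripper_width")})
a=cv2.resize(w["img"][:240,100:400,::-1],None,fx=1.6,fy=1.6,interpolation=cv2.INTER_CUBIC)
b=cv2.resize(s["img"][90:190,180:260,::-1],None,fx=3.84,fy=3.84,interpolation=cv2.INTER_CUBIC)
cv2.imwrite("pics/w7.png",np.hstack([a,b]))
u=np.array([-.9816,.1908,0]);post=np.array([.6257,.2937,0])
print("exp tip px",proj(w,post+u*.084+[0,0,.176],True),"exp seat",proj(w,post+u*.04+[0,0,.154],True),"post",proj(w,post+[0,0,.17],True))
```

```text
{'eef_pos': array([0.5036, 0.2742, 0.1573]), 'tool_rot': array([ 0.0002,  0.7717,  0.636 , -0.001 ]), 'contact_force': array([ 0.3736,  0.5309, -1.0393]), 'gripper_width': np.float64(0.6523)}
exp tip px [333.4733 177.7125] exp seat [400.4872 169.0277] post [472.8779 177.5873]
```

View pics/w7.png

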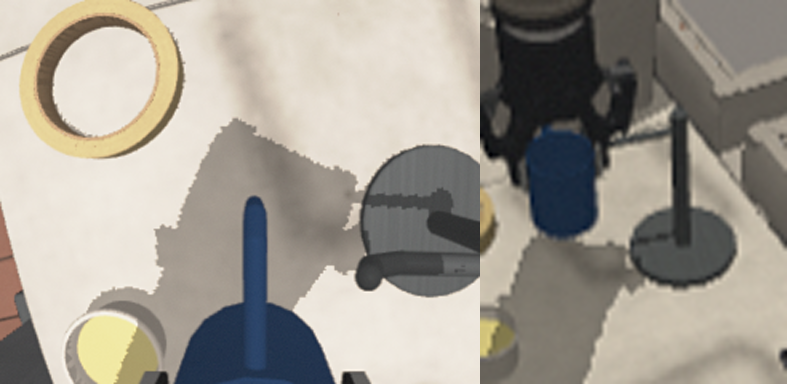

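Tip seen at (368,272), bar line at (445,265), handle end at (255,200): hole, bar and tool are aligned to about 3 mm.

Request:
{"op": "arm_command", "data": {
  "commands": [0.003,0.015,0,0,0,0,0.4,0.003,0.035,0,0,0,0,0.4,0.003,0.055,0,0,0,0,0.4,0.003,0.07,0,0,0,0,0.4,0.003,0.075,0,0,0,0,0.4,0.003,0.075,0.006,0,0,0,0.4,0.003,0.075,0.014,0,0,0,0.4,0.003,0.075,0.018,0,0,0,0.4]
}}

```text
t: 6.65
eef_pos: [0.5765, 0.2642, 0.139]
tool_rot: [-0.0, 0.771, 0.637, -0.001]
contact_force: [-0.5, 0.1, -0.5]
gripper_width: 0.65
grasp_force: 43.2
```

Run:
```python
from h import *
from station import *
w=read_camera("wrist");o=get_obs();s=read_camera("scene")
print({k:np.round(o[k],4) for k in("eef_pos","tool_rot","contact_force","gripper_width")})
a=cv2.resize(w["img"][40:280,100:400,::-1],None,fx=1.6,fy=1.6,interpolation=cv2.INTER_CUBIC)
b=cv2.resize(s["img"][90:190,180:260,::-1],None,fx=3.84,fy=3.84,interpolation=cv2.INTER_CUBIC)
cv2.imwrite("pics/w8.png",np.hstack([a,b]))
```

```text
{'eef_pos': array([0.5764, 0.264 , 0.1386]), 'tool_rot': array([-0.0003,  0.7711,  0.6368, -0.0012]), 'contact_force': array([-0.5692,  0.2132, -1.1661]), 'gripper_width': np.float64(0.6582)}
```

View pics/w8.png

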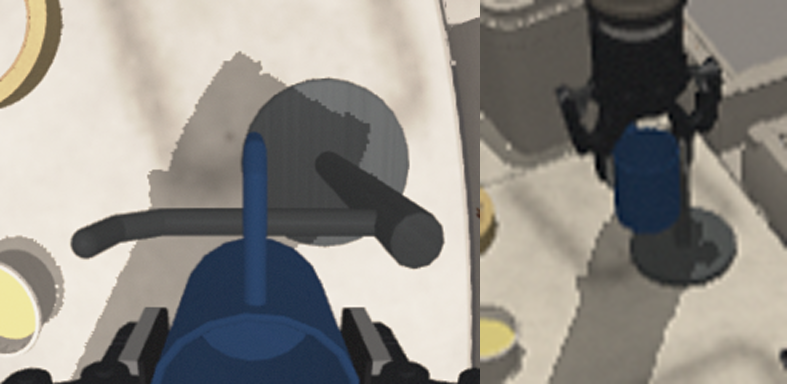

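The handle wire (255,200) crosses over the bar (row 222) between tip (88,243) and post (415,240): it is threaded. That was my tenth picture, so the rest is by numbers.

Request:
{"op": "arm_command", "data": {
  "commands": [0,0,0.004,0,0,0,0.4,0,0,0.008,0,0,0,0.4,0,0,0.01,0,0,0,0.4,0,0,0.01,0,0,0,0.4]
}}

```text
t: 7.15
eef_pos: [0.5778, 0.264, 0.1299]
tool_rot: [-0.0, 0.771, 0.636, -0.0]
contact_force: [0.2, 0.1, -2.1]
gripper_width: 0.652
grasp_force: 43.2
```

Request:
{"op": "arm_command", "data": {
  "commands": [0,0,0.003,0,0,0,0.4,0,0,0.005,0,0,0,0.4,0,0,0.005,0,0,0,0.4]
}}

```text
t: 7.45
eef_pos: [0.5785, 0.2644, 0.1263]
tool_rot: [0.0, 0.772, 0.636, 0.001]
contact_force: [-2.2, -2.2, 5.3]
gripper_width: 0.654
grasp_force: 43.8
```

Request:
{"op": "arm_command", "data": {
  "commands": [0,0,-0.002,0,0,0,0.7,0,0,-0.002,0,0,0,0.8,0,0,-0.002,0,0,0,0.9,0,0,-0.002,0,0,0,1,0,0,-0.002,0,0,0,1,0,0,-0.002,0,0,0,1,0,0,-0.002,0,0,0,1]
}}

```text
t: 8.15
eef_pos: [0.578, 0.2641, 0.1272]
tool_rot: [0.0, 0.771, 0.636, -0.0]
contact_force: [0.2, -0.4, -0.5]
gripper_width: 1.005
grasp_force: 0.0
```

Run:
```python
from h import *
from station import *
w=read_camera("wrist");o=get_obs();s=read_camera("scene")
print({k:np.round(o[k],4) for k in("eef_pos","contact_force","gripper_width")})
for n,c in(("w",w),("s",s)):
    h=cv2.cvtColor(c["img"],cv2.COLOR_RGB2HSV);b=((h[...,0]>100)&(h[...,0]<125)&(h[...,1]>110)).astype(np.uint8);print(n,blobs(b,40))
```

```text
{'eef_pos': array([0.578 , 0.2641, 0.1272]), 'contact_force': array([-0.0826,  0.3972,  0.5976]), 'gripper_width': np.float64(0.9991)}
w [(np.int32(10571), array([256.9628, 203.646 ]), array([208, 104,  97, 167], dtype=int32))]
s [(np.int32(310), array([221.0806, 140.4161]), array([211, 124,  21,  28], dtype=int32))]
```

Request:
{"op": "arm_command", "data": {
  "commands": [0,0,-0.01,0,0,0,1,0,0,-0.025,0,0,0,1,0,0,-0.05,0,0,0,1,-0.005,0,-0.09,0,0,0,1,-0.02,0,-0.13,0,0,0,1,-0.05,0,-0.16,0,0,0,1,-0.09,0,-0.18,0,0,0,1,-0.12,0,-0.18,0,0,0,1]
}}

```text
t: 9.05
eef_pos: [0.5564, 0.1456, 0.3123]
tool_rot: [0.002, 0.772, 0.636, 0.003]
contact_force: [0.8, -0.6, -0.8]
gripper_width: 1.001
grasp_force: 0.0
```

Run:
```python
from h import *
from station import *
w=read_camera("wrist");o=get_obs();s=read_camera("scene");t=read_camera("top");pickle.dump((w,s,t),open("v9.pkl","wb"))
print({k:np.round(o[k],4) for k in("eef_pos","contact_force","tool_rot","q")})
C={}
for n,c in(("w",w),("s",s),("t",t)):
    h=cv2.cvtColor(c["img"],cv2.COLOR_RGB2HSV);b=((h[...,0]>100)&(h[...,0]<125)&(h[...,1]>110)).astype(np.uint8);C[n]=blobs(b,15);print(n,C[n])
big=lambda n:max(C[n],key=lambda x:x[0])[1]
print("cup tri",tri([ray(w,big("w"),True),ray(s,big("s"))]))
# tray from w1 grey: jar target
print(*rel(o,[.52,-.15,.33],yawR(0)));print(*rel(o,[.532,-.431,.28],yawR(0)))
a=pickle.load(open("w1.pkl","rb"))
# tray corners -> centre, axis
c=np.array([plane(a,p,.022,True) for p in[(246,17),(207,50),(329,170),(362,137)]]);print("tray c",c.mean(0),"y-axis dir",np.degrees(np.arctan2(*((c[0]+c[1]-c[2]-c[3])[1::-1]))))
```

```text
{'eef_pos': array([0.5559, 0.1395, 0.3104]), 'contact_force': array([-1.0125, -5.0659, -0.8425]), 'tool_rot': array([0.0028, 0.7735, 0.6338, 0.0004]), 'q': array([ 0.2338,  0.3284, -0.7461,  1.6701,  0.2397,  1.2336, -0.763 ])}
w [(np.int32(2755), array([255.6113,  52.6563]), array([230,   0,  50,  86], dtype=int32))]
s [(np.int32(278), array([222.723 , 142.0576]), array([214, 124,  19,  29], dtype=int32))]
t [(np.int32(37), array([186.9189, 177.027 ]), array([177, 175,  16,   7], dtype=int32)), (np.int32(34), array([193.2059, 182.6765]), array([190, 179,   7,   9], dtype=int32))]
cup tri (array([0.582 , 0.2831, 0.0885]), [np.float64(0.0013821718987920284), np.float64(0.0013821718987920455)])
[-290.9384   21.7559  -18.6787] [  0.2566   0.1947 -11.3304]
[-563.9558   88.4875   32.4425] [  0.2566   0.1947 -11.3304]
tray c [ 0.5277 -0.342   0.022 ] y-axis dir 94.90059311958815
```

Request:
{"op": "arm_command", "data": {
  "commands": [-0.046,0.007,0,0,0,-2,1,-0.092,0.014,0,0,0,-4,1,-0.138,0.021,0,0,0,-6,1,-0.184,0.028,0,0,0,-8,1,-0.23,0.035,0,0,0,-10,1,-0.276,0.042,0,0,0,-12,1,-0.322,0.049,0,0,0,-14,1,-0.368,0.056,0,0,0,-16,1]
}}

```text
t: 10.0
eef_pos: [0.5408, -0.2258, 0.3082]
tool_rot: [0.0, 0.674, 0.739, 0.001]
contact_force: [0.8, -0.5, -0.2]
gripper_width: 1.0
grasp_force: 0.0
```

Run:
```python
from h import *
from station import *
o=get_obs();print(o["eef_pos"],o["q"],*rel(o,[.533,-.432,.2],yawR(5)))
a=pickle.load(open("w1.pkl","rb"))
for z in(.1,.15):print("pan",plane(a,(387,198),z,True),plane(a,(481,122),z,True))
```

```text
[ 0.5408 -0.2258  0.3082] [ 0.7959  0.3347 -0.6464  1.6468  0.2109  1.2299  0.197 ] [-204.6206  -26.7384  108.0869] [ 0.0785 -0.0136  0.2454]
pan [ 0.5403 -0.5386  0.1   ] [ 0.7404 -0.5498  0.1   ]
pan [ 0.5322 -0.5109  0.15  ] [ 0.7056 -0.5206  0.15  ]
```

Request:
{"op": "arm_command", "data": {
  "commands": [-0.045,-0.006,0.01,0,0,0,1,-0.09,-0.012,0.03,0,0,0,1,-0.135,-0.018,0.05,0,0,0,1,-0.175,-0.023,0.075,0,0,0,1,-0.205,-0.027,0.1,0,0,0,1,-0.205,-0.027,0.108,0,0,0,1,-0.205,-0.027,0.108,0,0,0,1]
}}

```text
t: 10.7
eef_pos: [0.5313, -0.4309, 0.1976]
tool_rot: [-0.002, 0.675, 0.738, 0.001]
contact_force: [-1.2, 1.3, 0.8]
gripper_width: 0.997
grasp_force: 0.0
```

Run:
```python
from h import *
from station import *
w=read_camera("wrist");o=get_obs();pickle.dump(w,open("w10.pkl","wb"))
print(o["eef_pos"],o["tool_rot"],o["contact_force"])
e=proj(w,(.533,-.432,.109),True);print("exp jar top",e, "px/mm",[proj(w,(.533,-.432+.01,.109),True)-e,proj(w,(.533+.01,-.432,.109),True)-e])
im=w["img"];
dk=((im.max(2)<85)).astype(np.uint8);dk[:, :int(e[0]-70)]=0;dk[:,int(e[0]+70):]=0;dk[:int(e[1]-60)]=0;dk[int(e[1]+60):]=0
print(blobs(dk,60))
for r in range(int(e[1]-55),int(e[1]+56),8): print(r,[int(v) for v in im[r,int(e[0]-64):int(e[0]+65):8].mean(1)])
```

```text
[ 0.5325 -0.4301  0.1993] [-0.0005  0.6746  0.7382  0.0009] [-0.2631  1.3504  0.1182]
exp jar top [260.6196 198.0613] px/mm [array([  1.1109, -11.7593]), array([12.1548,  1.0286])]
[(np.int32(150), array([267.3867, 162.2867]), array([256, 157,  24,  15], dtype=int32)), (np.int32(1771), array([262.5918, 194.24  ]), array([240, 170,  46,  49], dtype=int32))]
143 [218, 199, 148, 149, 174, 175, 176, 175, 176, 177, 175, 176, 177, 123, 117, 120, 140]
151 [223, 187, 147, 152, 175, 175, 176, 174, 176, 176, 174, 176, 178, 126, 118, 125, 140]
159 [220, 182, 151, 162, 174, 175, 174, 156, 44, 45, 175, 176, 177, 122, 119, 180, 143]
167 [212, 225, 229, 228, 243, 241, 222, 84, 95, 141, 43, 174, 177, 132, 199, 213, 217]
175 [207, 225, 226, 228, 243, 241, 109, 29, 33, 33, 35, 174, 174, 192, 214, 224, 222]
183 [209, 225, 225, 227, 226, 241, 25, 58, 62, 54, 59, 230, 245, 211, 220, 224, 224]
191 [197, 221, 224, 227, 237, 241, 59, 43, 38, 51, 52, 63, 212, 223, 220, 223, 223]
199 [195, 218, 224, 228, 163, 241, 52, 51, 65, 77, 36, 49, 218, 223, 225, 225, 225]
207 [201, 214, 222, 225, 120, 124, 58, 47, 32, 32, 54, 55, 119, 146, 146, 209, 225]
215 [207, 208, 223, 221, 215, 205, 134, 68, 48, 61, 49, 151, 150, 147, 151, 150, 148]
223 [221, 218, 224, 216, 212, 214, 138, 149, 150, 150, 147, 146, 147, 151, 151, 152, 152]
231 [226, 225, 219, 210, 213, 217, 143, 139, 137, 140, 136, 143, 144, 149, 149, 151, 148]
239 [226, 222, 215, 213, 206, 200, 137, 122, 96, 98, 97, 100, 96, 95, 101, 145, 148]
247 [218, 212, 203, 211, 219, 142, 126, 98, 97, 97, 99, 97, 98, 97, 98, 98, 98]
```

Run:
```python
from h import *
from station import *
w=pickle.load(open("w10.pkl","rb"));a=pickle.load(open("w1.pkl","rb"));o=get_obs()
im=w["img"];dk=((im.max(2)<85)).astype(np.uint8);dk[:,:235]=0;dk[:,295:]=0;dk[:166]=0;dk[225:]=0
dk=cv2.morphologyEx(dk,cv2.MORPH_CLOSE,np.ones((9,9)))
ct=max(cv2.findContours(dk,cv2.RETR_EXTERNAL,cv2.CHAIN_APPROX_NONE)[0],key=cv2.contourArea);(c,r)=cv2.minEnclosingCircle(ct);print(c,r,cv2.boundingRect(ct))
print(plane(w,c,.109,True),tri([ray(w,c,True),ray(a,(343,143),True)]))
print(*rel(o,[.5345,-.4298,.05],yawR(5)))
```

```text
(264.059326171875, 191.5932159423828) 28.67890167236328 (240, 166, 46, 55)
[ 0.5353 -0.4263  0.109 ] (array([ 0.5368, -0.4378,  0.0793]), [np.float64(0.0028992368283066797), np.float64(0.0028992368283068254)])
[ -0.2086   1.8929 149.3109] [ 0.0383 -0.1143  0.1568]
```

Request:
{"op": "arm_command", "data": {
  "commands": [0,0.002,0.04,0,0,0,1,0,0.002,0.08,0,0,0,1,0,0.002,0.115,0,0,0,1,0,0.002,0.14,0,0,0,1,0,0.002,0.146,0,0,0,1,0,0.002,0.146,0,0,0,1]
}}

```text
t: 11.35
eef_pos: [0.5346, -0.4305, 0.0542]
tool_rot: [0.0, 0.675, 0.738, 0.001]
contact_force: [0.6, 0.2, 0.9]
gripper_width: 1.0
grasp_force: 0.0
```

Request:
{"op": "arm_command", "data": {
  "commands": [0,0,0,0,0,0,0.6,0,0,0,0,0,0,0.4,0,0,0,0,0,0,0.2,0,0,0,0,0,0,0.2,0,0,0,0,0,0,0.2,0,0,0,0,0,0,0.2,0,0,0,0,0,0,0.2],
  "force": 50
}}

```text
t: 12.05
eef_pos: [0.5341, -0.4325, 0.055]
tool_rot: [0.001, 0.675, 0.737, 0.0]
contact_force: [-0.8, 0.4, 6.1]
gripper_width: 0.467
grasp_force: 49.8
```

Run:
```python
from h import *
from station import *
w=read_camera("wrist");o=get_obs();pickle.dump(w,open("w11.pkl","wb"));print(o["eef_pos"],o["gripper_width"]*85,o["contact_force"])
# lid extent in image
e=proj(w,(.5345,-.4298,.109),True);print(e)
im=w["img"]
for r in range(int(e[1]-70),int(e[1]+80),10): print(r,[int(v) for v in im[r,int(e[0]-70):int(e[0]+71):10].mean(1)])
```

```text
[ 0.5341 -0.4325  0.055 ] 39.665650773836596 [-0.1182  0.6608  7.1375]
[259.9312 303.2446]
233 [229, 130, 93, 34, 89, 113, 109, 98, 113, 100, 154, 28, 92, 175, 225]
243 [229, 32, 93, 58, 107, 63, 24, 30, 29, 67, 117, 30, 93, 29, 225]
253 [34, 94, 55, 149, 27, 27, 27, 31, 27, 30, 30, 148, 70, 92, 33]
263 [30, 120, 34, 27, 27, 31, 33, 40, 29, 30, 30, 33, 35, 121, 33]
273 [34, 34, 40, 27, 23, 55, 61, 65, 63, 54, 32, 27, 40, 34, 31]
283 [31, 32, 39, 63, 59, 55, 57, 55, 55, 53, 55, 51, 38, 32, 33]
293 [35, 29, 37, 61, 55, 33, 33, 31, 54, 48, 57, 75, 40, 32, 32]
303 [31, 33, 43, 55, 51, 35, 31, 55, 63, 49, 52, 55, 41, 33, 32]
313 [34, 30, 26, 53, 49, 53, 81, 33, 32, 86, 42, 53, 35, 32, 33]
323 [34, 34, 32, 31, 31, 33, 32, 34, 32, 34, 33, 34, 34, 34, 34]
333 [32, 33, 32, 33, 32, 29, 31, 34, 32, 29, 29, 33, 35, 31, 33]
343 [31, 27, 30, 28, 32, 30, 33, 31, 32, 30, 35, 33, 31, 32, 27]
353 [33, 29, 32, 33, 33, 33, 33, 32, 30, 30, 30, 32, 34, 32, 32]
363 [30, 33, 32, 33, 30, 33, 31, 34, 32, 32, 32, 29, 31, 31, 32]
373 [33, 33, 30, 32, 31, 33, 31, 35, 33, 34, 31, 33, 31, 30, 33]
```

Request:
{"op": "arm_command", "data": {
  "commands": [0,0,-0.015,0,0,0,0.2,0,0,-0.04,0,0,0,0.2,0,0,-0.08,0,0,0,0.2,0,0,-0.125,0,0,0,0.2,0,0,-0.17,0,0,0,0.2,0,0,-0.21,0,0,0,0.2,0,0,-0.24,0,0,0,0.2,0,0,-0.24,0,0,0,0.2]
}}

```text
t: 12.9
eef_pos: [0.5353, -0.4327, 0.3001]
tool_rot: [0.005, 0.675, 0.737, 0.001]
contact_force: [-0.4, 0.0, -0.9]
gripper_width: 0.467
grasp_force: 50.5
```

```bash
cat >> h.py <<'E'
def goal(psi_deg,dist,C,ydir,jar=(.0025,0,.051)):
    p=np.radians(psi_deg);n=np.array([-np.sin(.45)*np.cos(p),-np.sin(.45)*np.sin(p),np.cos(.45)])
    y=ydir-n*(ydir@n);y/=np.linalg.norm(y);z=-n;Rf=R.from_matrix(np.c_[np.cross(y,z),y,z])
    return np.asarray(C)+n*dist-Rf.apply(jar),Rf
E
python3 - <<'E'
from h import *
from station import *
w=read_camera("wrist");o=get_obs();print(o["eef_pos"],o["gripper_width"]*85,o["contact_force"],o["q"])
C=[.631,.0425,.095]
# options for tool y: stand in window plane up-slope at several yaws
for yaw in(5,-8):
    y=np.array([np.cos(np.radians(yaw)),np.sin(np.radians(yaw)),0])
    for dist in(.17,.1):
        p,Rf=goal(-8,dist,C,y);print(yaw,dist,p,*rel(o,p,Rf))
# dark below lid? jar check in image: lid pixel patch unchanged
b=pickle.load(open("w11.pkl","rb"));print("lid diff",np.abs(w["img"][255:320,225:300].astype(int)-b["img"][255:320,225:300]).mean())
E
```

```text
[ 0.5341 -0.4323  0.2968] 39.539869758601114 [ 0.972   1.8064 -0.746 ] [ 0.9598  0.5054 -0.5558  1.4183  0.2701  1.2887  0.4741]
5 0.17 [0.536  0.0534 0.2943] [483.6415  44.4512   1.0875] [-24.8315  -5.9129  -1.2974]
5 0.1 [0.5662 0.0492 0.2312] [476.9926  73.8728  64.2552] [-24.8315  -5.9129  -1.2974]
-8 0.17 [0.5355 0.0534 0.294 ] [483.6922  43.8878   1.3552] [-25.4301  -2.7643  12.8441]
-8 0.1 [0.5656 0.0492 0.231 ] [477.0432  73.3094  64.5229] [-25.4301  -2.7643  12.8441]
lid diff 1.787965811965812
```

Request:
{"op": "arm_command", "data": {
  "commands": [0.04,0.004,-0.01,0,0,0,0.2,0.085,0.008,-0.01,0,0,0,0.2,0.13,0.012,-0.01,0,0,0,0.2,0.175,0.016,-0.01,-3,-1,0,0.2,0.22,0.02,-0.01,-6,-2,0,0.2,0.265,0.024,-0.01,-9,-3,0,0.2,0.31,0.028,-0.01,-12,-4,0,0.2,0.355,0.032,-0.01,-15,-5,-1,0.2]
}}

```text
t: 13.75
eef_pos: [0.5325, -0.0739, 0.3021]
tool_rot: [0.12, 0.662, 0.736, 0.067]
contact_force: [1.3, -0.8, -0.5]
gripper_width: 0.466
grasp_force: 50.6
```

Run:
```python
from h import *
from station import *
o=get_obs();print(o["eef_pos"],o["q"])
y=np.array([np.cos(np.radians(5)),np.sin(np.radians(5)),0])
p,Rf=goal(-8,.17,[.631,.0425,.095],y);print(p,*rel(o,p,Rf))
```

```text
[ 0.5325 -0.0739  0.3021] [ 0.7112  0.0996 -0.7648  1.9542  0.1872  0.8562 -0.0409]
[0.536  0.0534 0.2943] [126.5649  15.777    0.7124] [-10.0441  -1.1798  -0.0342]
```

Request:
{"op": "arm_command", "data": {
  "commands": [0.035,0.004,0,-3,0,0,0.2,0.075,0.009,0,-6,-1,0,0.2,0.11,0.014,0,-10,-1,0,0.2,0.127,0.016,0.001,-10,-1.2,0,0.2,0.127,0.016,0.001,-10,-1.2,0,0.2,0.127,0.016,0.001,-10,-1.2,0,0.2]
}}

```text
t: 14.35
eef_pos: [0.537, 0.0516, 0.2943]
tool_rot: [0.185, 0.65, 0.727, 0.123]
contact_force: [-0.7, -1.3, -1.3]
gripper_width: 0.465
grasp_force: 50.7
```

Run:
```python
from h import *
from station import *
w=read_camera("wrist");t=read_camera("top");s=read_camera("scene");o=get_obs();pickle.dump((w,t,s),open("v12.pkl","wb"));print(o["eef_pos"],o["q"],o["contact_force"])
y=np.array([np.cos(np.radians(5)),np.sin(np.radians(5)),0])
p,Rf=goal(-8,.17,[.631,.0425,.095],y);print(p,*rel(o,p,Rf))
# where should window corners be in the wrist view?
ps=np.radians(-8);n=np.array([-np.sin(.45)*np.cos(ps),-np.sin(.45)*np.sin(ps),np.cos(.45)]);yd=np.array([-np.sin(ps),np.cos(ps),0]);xd=np.cross(yd,n)
for a,b in((-1,-1),(1,-1),(1,1),(-1,1)): print(proj(w,np.array([.631,.0425,.095])+a*.021*xd+b*.025*yd,True))
im=w["img"].astype(int);g=(im.min(2)>105)&(im.max(2)<200)&(im[...,2]>=im[...,0]+3)
for b in blobs(g,120): print(b)
```

```text
[0.5377 0.0505 0.2948] [ 0.5427  0.0407 -0.8705  2.0728  0.3705  0.6689 -0.4618] [ 0.3297 -0.2721 -1.2426]
[0.536  0.0534 0.2943] [ 3.0782 -1.3566 -0.4342] [-0.1219  0.0685 -0.1658]
[237.4253 176.3328]
[269.6864 184.3492]
[280.0781 146.3793]
[246.9495 137.9135]
(np.int32(1055), array([257.8104, 159.4768]), array([237, 138,  42,  46], dtype=int32))
```

Run:
```python
from h import *
w=pickle.load(open("w11.pkl","rb"));w12=pickle.load(open("v12.pkl","rb"))[0]
v=w["img"][225:325,260-4:260+5].mean(axis=(1,2));print(np.round(v).astype(int).tolist())
v=w["img"][290:311,205:320].mean(axis=(0,2));print(np.round(v).astype(int).tolist())
for r in(240,245,266,270):
    for z in(.109,.09):
        p=plane(w,(260,r),z,True)-np.array([.5341,-.4325,0]);print(r,z,p[:2]@[-.087,.996])
im=w12["img"].astype(int);g=((im.min(2)>95)&(im.max(2)<205)&(im[...,2]>=im[...,0]+2)).astype(np.uint8);g[:,:230]=0;g[:,290:]=0;g[:130]=0;g[192:]=0
g=cv2.morphologyEx(cv2.morphologyEx(g,cv2.MORPH_CLOSE,np.ones((9,9),np.uint8)),cv2.MORPH_OPEN,np.ones((5,5),np.uint8))
ct=max(cv2.findContours(g,cv2.RETR_EXTERNAL,cv2.CHAIN_APPROX_NONE)[0],key=cv2.contourArea)
print(cv2.minAreaRect(ct),cv2.minAreaRect(np.float32([[237.4,176.3],[269.7,184.3],[280.1,146.4],[246.9,137.9]])),cv2.contourArea(ct))
```

```text
[99, 100, 99, 99, 99, 101, 102, 104, 103, 105, 109, 115, 120, 106, 68, 32, 28, 28, 30, 28, 28, 29, 28, 28, 29, 28, 29, 29, 28, 29, 30, 30, 31, 32, 32, 32, 33, 33, 35, 37, 40, 49, 60, 62, 63, 64, 65, 67, 67, 66, 65, 63, 60, 59, 58, 57, 56, 56, 56, 55, 52, 45, 41, 41, 40, 40, 39, 38, 36, 39, 53, 70, 77, 85, 92, 95, 97, 87, 70, 59, 45, 36, 33, 34, 34, 32, 33, 34, 34, 35, 40, 49, 61, 70, 79, 85, 81, 67, 54, 55]
[33, 32, 33, 33, 40, 46, 51, 53, 55, 55, 56, 57, 57, 57, 58, 59, 59, 58, 58, 57, 56, 54, 53, 52, 52, 52, 51, 50, 50, 47, 45, 43, 42, 40, 39, 38, 41, 46, 48, 49, 51, 51, 48, 44, 40, 38, 34, 33, 33, 36, 44, 49, 51, 56, 59, 59, 57, 58, 61, 62, 63, 64, 61, 62, 67, 66, 64, 61, 56, 52, 51, 50, 48, 48, 47, 48, 46, 45, 45, 46, 45, 45, 47, 49, 52, 55, 55, 56, 57, 58, 59, 59, 60, 61, 62, 62, 61, 61, 60, 60, 59, 58, 55, 49, 41, 35, 32, 33, 33, 32, 33, 33, 32, 33, 32]
240 0.109 0.02911624343558019
240 0.09 0.01996183399976128
245 0.109 0.027255062484939294
245 0.09 0.017703748158279277
266 0.109 0.01906838005720495
266 0.09 0.0077712202799930605
270 0.109 0.01743291982890318
270 0.09 0.005786991081556721
((257.8529357910156, 160.5882568359375), (34.440059661865234, 40.01837158203125), 14.03624439239502) ((258.5945129394531, 161.31019592285156), (34.270843505859375, 39.5563850402832), 14.360627174377441) 1278.5
```

Run:
```python
from h import *
from station import *
o=get_obs();y=np.array([np.cos(np.radians(5)),np.sin(np.radians(5)),0])
p,Rf=goal(-8,.1,[.6305,.042,.095],y,(.001,0,.051));print(o["eef_pos"],p,*rel(o,p,Rf))
```

```text
[0.5377 0.0505 0.2948] [0.5655 0.0502 0.2311] [ 4.2085 -1.7226 69.3803] [-0.1219  0.0685 -0.1658]
```

Request:
{"op": "arm_command", "data": {
  "commands": [0.002,0,0.015,0,0,0,0.2,0.003,-0.001,0.035,0,0,0,0.2,0.004,-0.002,0.05,0,0,0,0.2,0.004,-0.002,0.062,0,0,0,0.2,0.004,-0.002,0.069,0,0,0,0.2,0.004,-0.002,0.069,0,0,0,0.2,0.004,-0.002,0.069,0,0,0,0.2,0.004,-0.002,0.069,0,0,0,0.2]
}}

```text
t: 15.3
eef_pos: [0.5655, 0.0516, 0.2325]
tool_rot: [0.186, 0.65, 0.726, 0.124]
contact_force: [-0.2, -0.1, -0.0]
gripper_width: 0.473
grasp_force: 50.7
```

Run:
```python
from h import *
from station import *
w=read_camera("wrist");s=read_camera("scene");o=get_obs();y=np.array([np.cos(np.radians(5)),np.sin(np.radians(5)),0])
p,Rf=goal(-8,.1,[.6305,.042,.095],y,(.001,0,.051));print(o["t"],o["eef_pos"],o["contact_force"],o["gripper_width"],np.abs(o["joint_vel"]).max(),*rel(o,p,Rf))
h=cv2.cvtColor(s["img"],cv2.COLOR_RGB2HSV);b=((h[...,0]>100)&(h[...,0]<125)&(h[...,1]>110)).astype(np.uint8);print("cup",blobs(b,40))
im=w["img"].astype(int);b11=pickle.load(open("w11.pkl","rb"))["img"]
print("lid diff",np.abs(im[268:310,225:295]-b11[268:310,225:295]).mean())
n=-toolR(o).apply([0,0,1]);base=o["eef_pos"]+toolR(o).apply([.001,0,.051]);print("base",base,"tilt",np.arccos(n[2]))
ps=np.radians(-8);nn=np.array([-np.sin(.45)*np.cos(ps),-np.sin(.45)*np.sin(ps),np.cos(.45)]);yd=np.array([-np.sin(ps),np.cos(ps),0]);xd=np.cross(yd,nn)
print([proj(w,np.array([.6305,.042,.095])+a*.021*xd+b*.025*yd,True) for a,b in((-1,-1),(1,-1),(1,1),(-1,1))])
g=(im.min(2)>95)&(im.max(2)<205)&(im[...,2]>=im[...,0]+2);print([x for x in blobs(g,150)])
```

```text
15.4 [0.5655 0.0516 0.2325] [ 0.8483 -0.7719 -1.0922] 0.465061413778995 0.0017249816875165524 [-1.32   -0.7284  1.4229] [ 0.0188  0.0388 -0.0459]
cup [(np.int32(80), array([215.875, 142.125]), array([212, 135,   9,  15], dtype=int32))]
lid diff 2.007482993197279
base [0.5874 0.0495 0.1865] tilt 0.4504866035670194
[array([232.1867, 195.7425]), array([271.1158, 205.1929]), array([283.8513, 159.7211]), array([243.4354, 149.5014])]
[(np.int32(1445), array([256.8478, 170.9377]), array([233, 149,  51,  47], dtype=int32))]
```

```bash
python3 -c "
from station import *
print(hand_in())"
```

```text
the job is handed in; nothing more can be done
None
```

I hung the cup by its handle on the hook and let go of it. I then took the jar out of the tray and handed in at about 15.4 s with it held over the reader window. By my measurements its base is squarely facing the glass, centred to about 2 mm and 10 cm away. At the last look the arm partly hid the cup, so its hanging was confirmed earlier, just after I let go.

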